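Sweep loose washers through the gate into the collecting slot

ROBOT

A 6-joint arm with a two-finger parallel gripper is mounted at the origin on the work surface. World frame = base frame: x ahead of the robot, y to its left, z up, the work surface at z = 0. Lengths are in m, angles in rad, forces in N, time in s.
With the tool pointing down it reaches from about 0.25 to 0.8 m from the base axis. Payload 3.9 kg.
Tool frame: the origin (TCP) lies midway between the tips of the shut fingers; the grasp point (between the pads) lies 19 mm behind it; z points along the fingers, y is the direction in which the jaws open and shut (so a half turn about z gives the same grasp; the last joint's range is limited). The gripper opens to 85 mm and grips with 20 to 120 N. Pads are 22 mm wide; open, the fingers measure 114 mm over their backs; the gripper's body (76 mm by 85 mm) begins 54 mm behind the grasp point. The pads swing forward as they close: fully open they stand 13 mm farther back than shut.
Start: joints at [-1.236, 0.26, -0.138, 1.173, 0, 1.571], TCP at [0.172, -0.496, 0.231] pointing down, gripper open.
Joint ranges: [-2.78, 2.78], [-0.83, 1.72], [-1.28, 1.37], [-1.9, 2.12], [-1.57, 1.48], [-3.14, 3.14]. Speed limits (rad/s): [2.57, 2.57, 3.14, 3.14, 3.14, 3.14].

INTERFACE

Orientations are given as a rotation vector (axis times angle).
In Python, from cell import env gives the robot as it stands.
- The arm moves only by the shell command python3 -m crank 'ROWS' [FORCE]. ROWS is JSON, one flat list of numbers, 7 for each row, row after row: the shift along the world's x, y, z in cm, then the turn, a rotation vector about the world's x, y, z in degrees, then the closure, from 0 (fully open) to 1 (shut). In form: [tx, ty, tz, ax, ay, az, grip, tx, ty, tz, ax, ay, az, grip, ...]. A call has 1 to 20 rows; each row shifts and turns the pose as measured when the row begins; what a row does not reach is not made up. A row lasts 1/8 s, in which the tool goes at most 62.5 mm and 10.7 degrees, less where a joint would pass 70% of its speed; a pose out of reach is approached as far as the arm can. A call is refused whole if a number of a shift passes 6.25 or a number of a turn 10.7, either way. A call with a gripper value outside its range is refused whole. The fingers move at their own pace and stop on an object; FORCE is the grip in N (left out, the last holds). Time passes only in rows, so rows that do not move let the fingers close. It gives the time, the measured TCP pose, the force and the opening at its end, in the units of the state.
- env.sense(): the state, without advancing time (a new reading comes with each control period).
- env.capture(name): name is "side" or "top" or "wrist"; returns (picture, depth): 384x512x3 uint8, red, green, blue; 384x512 float32, m along the optical axis (not along the pixel's ray), 0 where there is no reading.
- env.calibration(name): a dict with "fov_y" (degrees; the focal length in pixels is half the picture's height over the tangent of half this angle, whatever the lens; pixels are square), "cx", "cy" (the principal point, pixels), "dist_coeffs" ([k1, k2, p1, p2, k3] as OpenCV has them; the pictures are not rectified), "world_from_camera" (4x4, takes a point from camera to world coordinates). Camera axes: x right, y up, looking along -z (the intrinsics and any distortion apply to the point x, -y, -z); pixel columns grow to the right and rows downward; lengths in m; the calibration is good to about 2 mm. A picture is of the moment at which its call begins: read the wrist's pose just before it. calibration takes no time and is no camera call; for the wrist camera it gives the pose at the moment of the call.
- env.close_job(): hands the job in, once; it reports no verdict.
The state is a dict: "time": time; "q": joint angles; "qd": joint speeds; "joint_torque": joint torques, N m; "ee_pos": TCP position; "tcp_rot": TCP orientation; "force": force on the tool from outside, world axes, zero at the start; "torque": the same for the moment, N m; "opening": finger opening in m.
Only numpy, scipy, OpenCV 4.12 (cv2) and the standard library are available. Lean on these libraries where they do the work, as an engineer would, in place of code of your own. Each camera call takes 0.05 s, during which the arm holds its last target.

TASK

On the sorting stand, sweep the three loose flat steel washers one at a time through the narrow gate so that each drops into the collecting slot behind it. Only push them along the deck with the fingers, gently: never pinch, lift or carry one, and leave the two sockets standing among them where they are. Leave the other things on the cart alone too.

Things in the scene. Friction and masses are not known exactly. Their poses are not given: they have to be found in the camera images.
- stand: Fixed grey sorting stand. Origin: on the worktop; +x points towards the gate, z up. Level deck at z 60 mm spans x -130 to 70, y -170 to 170 mm, with 12 mm high, 4 mm thick lips along its y sides, none at x -130. At x 70 the deck ends at a steel wall (x 70 to 76, 16 mm high) with one gap, the gate. The stand ends at x 136.
- gate (a point): Middle of the gate on the deck's edge (stand x 70, y 0, z 60 mm), axes as the stand's. The gap is 48 mm wide along y. The deck stops and the drop begins at the wall's near face: a washer tips into the slot once its middle is about 5 mm past this point.
- slot (a point): Middle of the mouth of the collecting slot, at deck height (stand x +100, y 0, z 60 mm). The slot is an open pocket 60 by 60 mm, 50 mm deep, that begins at the deck's edge right behind the gate and holds all three washers; its other sides have 16 mm high walls above the deck level.
- washer1_c (a point): Middle (half-way up) of a loose flat steel washer, outside 36 mm, bore 14 mm, 10 mm thick, about 60 g, lying flat on the deck 110 to 160 mm from the gate. It slides on the deck when pushed at its rim.
- washer2_c (a point): Middle (half-way up) of a loose flat steel washer, outside 36 mm, bore 14 mm, 10 mm thick, about 60 g, lying flat on the deck 110 to 160 mm from the gate. It slides on the deck when pushed at its rim.
- washer3_c (a point): Middle (half-way up) of a loose flat steel washer, outside 36 mm, bore 14 mm, 10 mm thick, about 60 g, lying flat on the deck 110 to 160 mm from the gate. It slides on the deck when pushed at its rim.
- socket1: Bright steel wrench socket standing upright on the deck among the washers, 28 mm diameter, 40 mm tall, loose, about 100 g. Origin: middle of its underside. To be left standing where it is.
- socket2: Smaller wrench socket standing upright on the deck among the washers, 24 mm diameter, 34 mm tall, loose, about 80 g. Origin: middle of its underside. To be left standing where it is.
- cup: White plastic cup, 72 mm wide, 85 mm tall, on the worktop to the left of the stand. Origin: at its underside. Not part of the job: leave alone.
- spray: White bottle with black cap, 56 mm diameter, 160 mm tall, on the worktop left of the stand. Origin: at its underside. Not part of the job: leave alone.
- ratchet: Steel wrench lying on the worktop right of the stand. Origin: at its underside. Not part of the job: leave alone.
- driver: Screwdriver lying on the worktop right of the stand. Origin: at its underside. Not part of the job: leave alone.
- tape: White plastic roll core, 100 mm diameter, 25 mm high, on the worktop left of the robot's front. Origin: at its underside. Not part of the job: leave alone.

How it is judged:
By the outcome, as a careful person would: the job done as asked, in the order asked, and still so for the second after the job is handed in, with the robot touching nothing.
It also fails if it takes over 72 s, if anything falls off the work surface, if the arm or the gripper's body presses on something with over 40 N, if the wrist force passes 120 N, or if a joint passes its speed limit or range.

## Working session

There is one attempt and no reset: what is moved stays moved. The work goes in short steps, Python scripts to look and compute and a shell command to move; the robot and the scene stay as the last step left them, time stands still between calls to the robot, and variables do not carry over. Pictures are saved under pics/ and viewed, and the job is handed in when it is done.

```bash
ls; mkdir -p pics; cat > h.py <<'E'
from cell import env
import numpy as np, cv2
def K(name):
    c=env.calibration(name); f=192/np.tan(np.radians(c['fov_y'])/2)
    return np.array([[f,0,c['cx']],[0,f,c['cy']],[0,0,1.]]),np.array(c['dist_coeffs'],float),np.array(c['world_from_camera'])
def ray(name,uv):
    k,d,T=K(name); p=cv2.undistortPoints(np.array(uv,float).reshape(-1,1,2),k,d).reshape(-1,2)
    r=np.c_[p[:,0],-p[:,1],-np.ones(len(p))]
    return T[:3,3],r@T[:3,:3].T
def at_z(name,uv,z):
    o,r=ray(name,uv); s=(z-o[2])/r[:,2]; return o+r*s[:,None]
def cloud(name,depth):
    v,u=np.mgrid[0:384,0:512]; o,r=ray(name,np.c_[u.ravel(),v.ravel()])
    return (o+r*depth.ravel()[:,None]).reshape(384,512,3)
def proj(name,P):
    k,d,T=K(name); P=np.atleast_2d(P); c=(P-T[:3,3])@T[:3,:3]; c=c*[1,-1,-1]
    return cv2.projectPoints(c,np.zeros(3),np.zeros(3),k,d)[0].reshape(-1,2)
E
python3 - <<'E'
from h import *
print(env.sense())
for n in ["top","side"]:
    im,d=env.capture(n); cv2.imwrite(f"pics/{n}0.png",im[:,:,::-1]); np.savez(f"{n}0.npz",im=im,d=d)
    print(n,K(n)[2],K(n)[1])
E
```

```text
pics
{'time': 0.0, 'q': array([-1.23604073e+00,  2.60667936e-01, -1.39357698e-01,  1.17268534e+00,
        5.03132204e-06,  1.57079721e+00]), 'qd': array([ 0.00021141, -0.00111033, -0.00016131,  0.00123598,  0.00035099,
        0.00040332]), 'joint_torque': array([-1.71250631e-03, -4.05676103e+01,  2.53923136e+01,  1.84666493e-02,
       -8.91408172e-05,  9.15048197e-07]), 'ee_pos': array([ 0.17226471, -0.4952262 ,  0.23047762]), 'tcp_rot': array([-3.09582678e+00, -5.23065033e-01,  4.92957071e-04]), 'force': array([0.93378138, 0.66594386, 0.67095029]), 'torque': array([ 0.06101767, -0.03925937, -0.01762334]), 'opening': 0.08518648647589491}
top [[-0.00664386  0.98473263 -0.17394687  0.32802622]
 [-0.99985281 -0.00379012  0.01673287  0.01635283]
 [ 0.01581813  0.17403244  0.98461287  1.1025829 ]
 [ 0.          0.          0.          1.        ]] [-0.1102  0.      0.      0.      0.    ]
side [[ 0.91643269  0.27991233 -0.28600736  0.19506788]
 [-0.39982433  0.60991855 -0.68420748 -0.82156175]
 [-0.01707691  0.7413828   0.67086505  0.88356006]
 [ 0.          0.          0.          1.        ]] [-0.00947608  0.          0.          0.          0.        ]
```

View pics/top0.png

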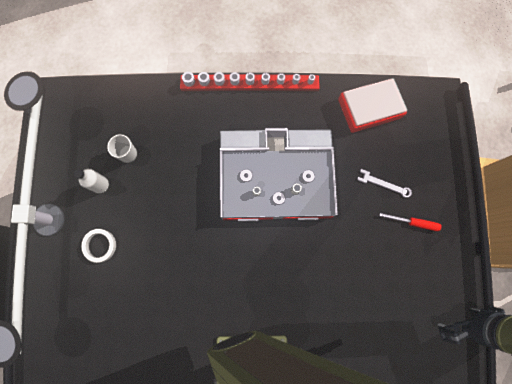

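View pics/side0.png

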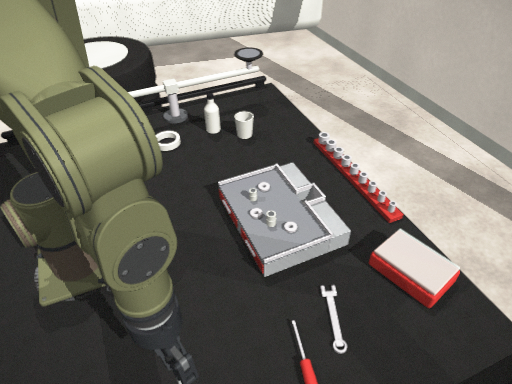

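The top view shows the stand with its gate at about (277,150), washers near (246,176), (309,176) and (279,198), and sockets near (257,190) and (297,188). I'll zoom in and measure next.

```bash
python3 - <<'E'
from h import *
z=np.load("top0.npz"); im=z['im'];d=z['d']
c=cv2.resize(im[120:230,210:345],None,fx=5.5,fy=5.5,interpolation=cv2.INTER_CUBIC); cv2.imwrite("pics/topz.png",c[:,:,::-1])
P=cloud("top",d)
for n,uv in dict(w1=(246,176),w2=(309,176),w3=(279,198),s1=(257,190),s2=(297,188),deck=(277,175),wall=(240,150)).items():
    print(n,P[uv[1],uv[0]].round(4))
z=np.load("side0.npz"); im=z['im']
c=cv2.resize(im[155:280,210:355],None,fx=5,fy=4.6,interpolation=cv2.INTER_CUBIC); cv2.imwrite("pics/sidez.png",c[:,:,::-1])
E
```

```text
w1 [0.5714 0.015  0.0598]
w2 [ 0.5716 -0.1742  0.0576]
w3 [ 0.5053 -0.0826  0.0556]
s1 [ 0.5225 -0.0164  0.0928]
s2 [ 0.526  -0.1302  0.1027]
deck [ 0.5741 -0.0776  0.0605]
wall [0.6498 0.0327 0.0673]
```

View pics/topz.png

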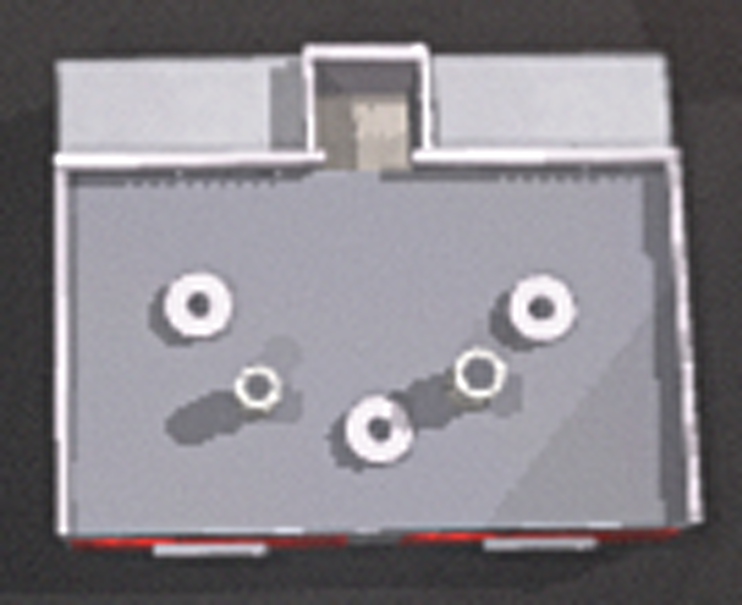

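View pics/sidez.png

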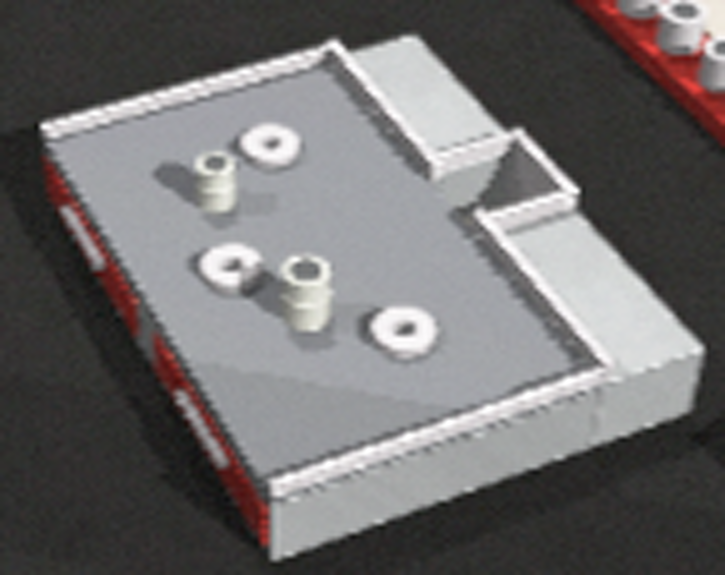

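```bash
python3 - <<'E'
from h import *
f=lambda x,y:((x+.5)/5.5-.5+210,(y+.5)/5.5-.5+120)
for n,p,z in [("wL",(199,304),.07),("wR",(542,308),.07),("wM",(379,430),.07),("s2",(258,387),.094),("s1",(480,374),.1),
 ("gateL",(325,157),.076),("gateR",(413,157),.076),("slotBL",(311,52),.076),("slotBR",(425,52),.076),("wallL",(57,160),.076),("wallR",(677,157),.076),("lipbL",(62,532),.072),("lipbR",(697,520),.072),("endL",(57,60),.06),("endR",(667,55),.06)]:
    print(n,at_z("top",f(*p),z)[0].round(4))
f=lambda x,y:((x+.5)/5-.5+210,(y+.5)/4.6-.5+155)
for n,p,z in [("wL",(270,145),.07),("wR",(404,330),.07),("wM",(231,267),.07),("s2",(215,162),.094),("s1",(305,271),.1),
 ("gateL",(437,165),.076),("gateR",(483,212),.076),("slotBL",(515,133),.076),("slotBR",(572,188),.076),("wallL",(337,43),.076),("wallR",(605,362),.076),("lipbL",(45,128),.072),("lipbR",(275,485),.072)]:
    print(n,at_z("side",f(*p),z)[0].round(4))
E
```

```text
wL [0.5725 0.0156 0.07  ]
wR [ 0.5699 -0.1694  0.07  ]
wM [ 0.5035 -0.0798  0.07  ]
s2 [ 0.5224 -0.0149  0.094 ]
s1 [ 0.5277 -0.1303  0.1   ]
gateL [ 0.6528 -0.053   0.076 ]
gateR [ 0.6528 -0.1009  0.076 ]
slotBL [ 0.713  -0.0463  0.076 ]
slotBR [ 0.7131 -0.1091  0.076 ]
wallL [0.6514 0.0923 0.076 ]
wallR [ 0.6533 -0.2461  0.076 ]
lipbL [0.4495 0.088  0.072 ]
lipbR [ 0.454  -0.2482  0.072 ]
endL [0.7145 0.0941 0.06  ]
endR [ 0.7182 -0.2477  0.06  ]
wL [0.5721 0.0108 0.07  ]
wR [ 0.5701 -0.1736  0.07  ]
wM [ 0.5039 -0.0847  0.07  ]
s2 [ 0.5243 -0.0152  0.094 ]
s1 [ 0.5285 -0.132   0.1   ]
gateL [ 0.6533 -0.0558  0.076 ]
gateR [ 0.6568 -0.1067  0.076 ]
slotBL [ 0.7122 -0.0476  0.076 ]
slotBR [ 0.7161 -0.109   0.076 ]
wallL [0.6548 0.0859 0.076 ]
wallR [ 0.6546 -0.246   0.076 ]
lipbL [0.4501 0.0835 0.072 ]
lipbR [ 0.4555 -0.2515  0.072 ]
```

```bash
python3 -m crank '[3.5,5.2,0.6,0,0,-2.4,0.8, 3.5,5.2,0.6,0,0,-2.4,0.8, 3.5,5.2,0.6,0,0,-2.4,0.8, 3.5,5.2,0.6,0,0,-2.4,0.8, 3.5,5.2,0,0,0,-2.4,0.8, 3.5,5.2,0,0,0,-2.4,0.8, 3.5,5.2,0,0,0,-2.4,0.8, 3.5,5.2,0,0,0,-2.4,0.8, 0,0,0,0,0,0,0.8, 0,0,0,0,0,0,0.8]' 20
python3 - <<'E'
from h import *
s=env.sense();print(s['time'],s['ee_pos'],s['tcp_rot'],s['opening'],s['q'])
im,d=env.capture("wrist"); print(K("wrist"))
np.savez("w1.npz",im=im,d=d); cv2.imwrite("pics/w1.png",im[:,:,::-1])
E
```

```text
time: 1.35
ee_pos: [0.4501, -0.0763, 0.2511]
tcp_rot: [-3.139, 0.022, 0.001]
force: [-0.6, 0.6, 0.1]
opening: 0.017
1.35 [ 0.45012318 -0.07626166  0.25111385] [-3.13853758e+00  2.15072514e-02  1.17181255e-03] 0.016959937087342385 [-1.69809725e-01  1.35253475e-01 -2.47251428e-01  1.18951190e+00
  2.82052431e-03  2.98548626e+00]
(array([[274.17404716,   0.        , 254.8694244 ],
       [  0.        , 274.17404716, 191.14671356],
       [  0.        ,   0.        ,   1.        ]]), array([-0.0311871,  0.       ,  0.       ,  0.       ,  0.       ]), array([[-0.01476323,  0.96454534,  0.26350396,  0.51608098],
       [-0.9998829 , -0.01317909, -0.00777851, -0.07737424],
       [-0.00402999, -0.26358794,  0.96462695,  0.39355174],
       [ 0.        ,  0.        ,  0.        ,  1.        ]]))
```

View pics/w1.png

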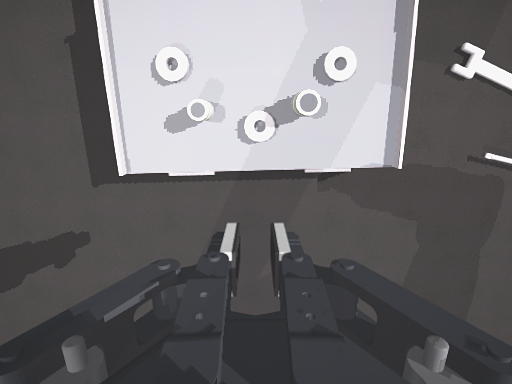

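```bash
python3 - <<'E'
from h import *
for n,p,z in [("wL",(172,64),.07),("wR",(340,64),.07),("wM",(260,126),.07),("s2",(200,110),.094),("s1",(307.5,102.5),.1),("deckbL",(124,174),.06),("deckbR",(401,167),.06)]:
    print(n,at_z("wrist",p,z)[0].round(4))
print(proj("wrist",[[.4501,-.0763,.2511]]))
z=np.load("w1.npz");P=cloud("wrist",z['d'])
for uv in [(231,228),(278,228),(231,224),(278,224),(230,30),(235,233),(283,233),(240,60)]: print(uv,P[uv[1],uv[0]].round(4), z['d'][uv[1],uv[0]])
im=z['im'];cv2.imwrite("pics/w1z.png",cv2.resize(im[200:320,180:340],None,fx=5,fy=5)[:,:,::-1])
E
```

```text
wL [0.5734 0.014  0.07  ]
wR [ 0.5706 -0.17    0.07  ]
wM [ 0.5053 -0.0818  0.07  ]
s2 [ 0.5236 -0.0185  0.094 ]
s1 [ 0.5292 -0.1302  0.1   ]
deckbL [0.4494 0.0888 0.06  ]
deckbR [ 0.4535 -0.2563  0.06  ]
[[255.70825983 237.34332275]]
(231, 228) [ 0.4605 -0.0637  0.2619] 0.14178737
(278, 228) [ 0.4605 -0.0879  0.2625] 0.14094578
(231, 224) [ 0.4608 -0.0633  0.2571] 0.14628533
(278, 224) [ 0.4601 -0.0884  0.2561] 0.14722681
(230, 30) [ 0.6089 -0.05    0.0592] 0.29823813
(235, 233) [ 0.461  -0.0663  0.2694] 0.1343391
(283, 233) [ 0.4605 -0.0899  0.2688] 0.1348672
(240, 60) [ 0.5778 -0.0603  0.0602] 0.30543366
```

View pics/w1z.png

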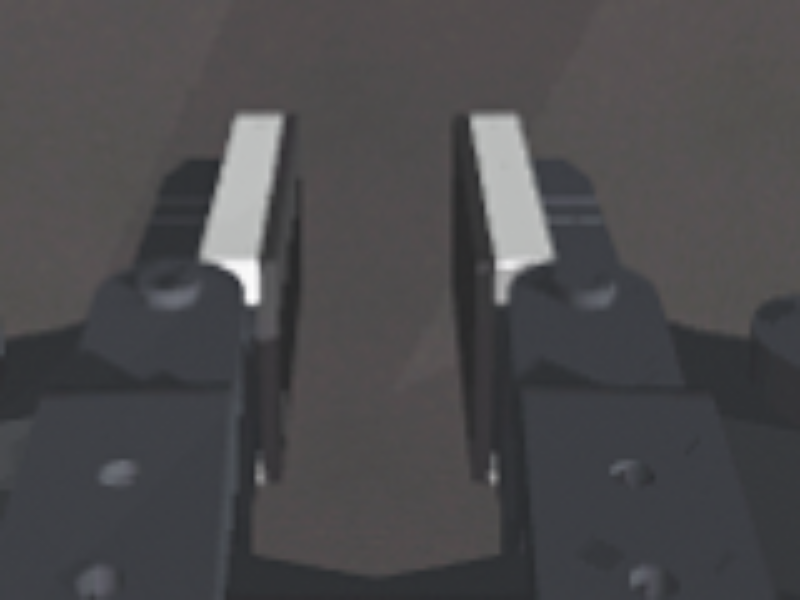

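```bash
python3 -m crank '[5,0,0,0,0,1,0.8, 4,0,0,0,0,0.5,0.8, 0,0,0,0,0,0,0.8]'
python3 - <<'E'
from h import *
s=env.sense();print(s['time'],s['ee_pos'],s['tcp_rot'],s['opening'])
T=K("wrist");np.save("T2.npy",T[2])
im,d=env.capture("wrist")
np.savez("w2.npz",im=im,d=d); cv2.imwrite("pics/w2.png",cv2.resize(im[0:230,70:450],None,fx=2,fy=2,interpolation=cv2.INTER_CUBIC)[:,:,::-1])
E
```

```text
time: 1.78
ee_pos: [0.5384, -0.0817, 0.2507]
tcp_rot: [-3.139, -0.006, 0.005]
force: [-1.0, 0.6, 0.1]
opening: 0.0175
1.775 [ 0.53840162 -0.08166283  0.250669  ] [-3.13870222 -0.00589034  0.00533782] 0.017531795145922895
```

View pics/w2.png

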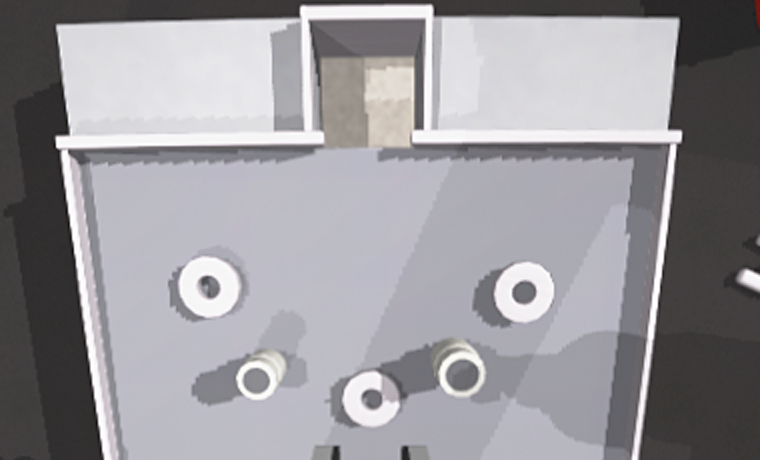

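```bash
python3 - <<'E'
from h import *
f=lambda x,y:((x+.5)/2-.5+70,(y+.5)/2-.5)
for n,p,z in [("wL",(209,287),.07),("wR",(525,292),.07),("wM",(371,399),.07),("s2",(258,379),.094),("s1",(461,375),.1),("gateLt",(324,142),.076),("gateRt",(412,141),.076),("gateLtf",(324,131),.076),("gateRtf",(412,130),.076),("deckedge",(355,148),.06),("slotL",(307,10),.076),("slotR",(428,10),.076),("wallL",(60,147),.076),("wallR",(680,141),.076)]:
    print(n,at_z("wrist",f(*p),z)[0].round(4))
E
```

```text
wL [0.5714 0.0142 0.07  ]
wR [ 0.5691 -0.1708  0.07  ]
wM [ 0.5032 -0.0809  0.07  ]
s2 [ 0.5222 -0.0169  0.094 ]
s1 [ 0.5266 -0.1306  0.1   ]
gateLt [ 0.6495 -0.0551  0.076 ]
gateRt [ 0.6501 -0.1024  0.076 ]
gateLtf [ 0.655  -0.0552  0.076 ]
gateRtf [ 0.6556 -0.1022  0.076 ]
deckedge [ 0.6487 -0.0713  0.06  ]
slotL [ 0.7129 -0.0474  0.076 ]
slotR [ 0.713  -0.1092  0.076 ]
wallL [0.6478 0.089  0.076 ]
wallR [ 0.6518 -0.2476  0.076 ]
```

```bash
python3 -m crank '[-4,0.1,-2,0,0,0.2,0.8, -3.4,0,-3,0,0,0.2,0.8, 0,0,-5,0,0,0,0.8, 0,0,-4,0,0,0,0.8, 0,0,-3,0,0,0,0.8, 0,0,0,0,0,0,0.8]'
```

```text
time: 2.58
ee_pos: [0.4498, -0.0865, 0.0787]
tcp_rot: [-3.14, 0.005, 0.01]
force: [-0.1, 0.3, -0.4]
opening: 0.0171
```

```bash
python3 -m crank '[0.8,0.5,-1,0,0,0.3,0.8, 0.3,0.1,-0.6,0,0,0,0.8, 0,0,0,0,0,0,0.8]'
python3 - <<'E'
from h import *
im,d=env.capture("side"); cv2.imwrite("pics/side1.png",cv2.resize(im[140:290,200:360],None,fx=5,fy=4,interpolation=cv2.INTER_CUBIC)[:,:,::-1])
im,d=env.capture("wrist"); cv2.imwrite("pics/w3.png",im[:,:,::-1])
E
```

```text
time: 2.95
ee_pos: [0.4634, -0.0814, 0.0651]
tcp_rot: [-3.141, -0.001, 0.001]
force: [-0.5, 0.6, 0.3]
opening: 0.017
```

View pics/side1.png

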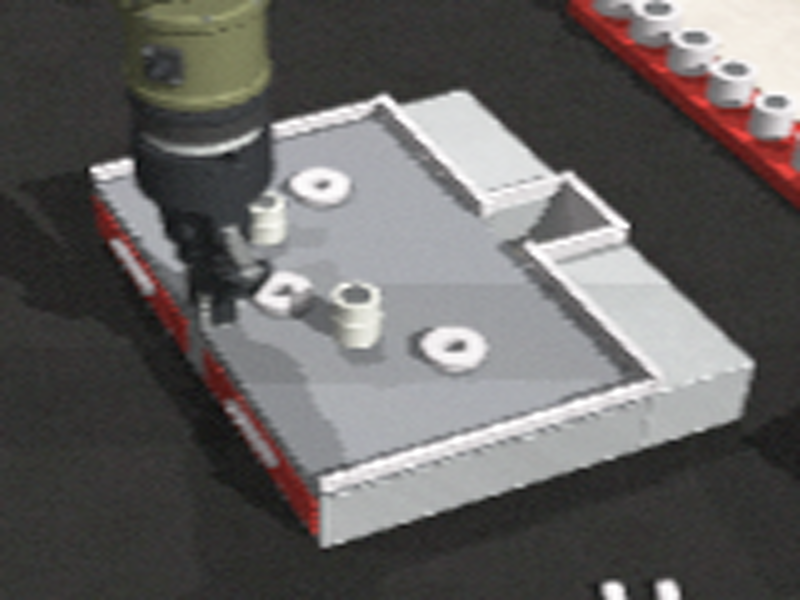

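View pics/w3.png

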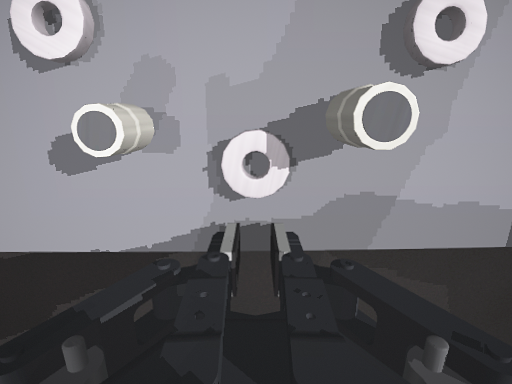

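```bash
python3 - <<'E'
from h import *
s=env.sense();print(s['ee_pos'])
im,d=env.capture("wrist"); P=cloud("wrist",d)-s['ee_pos']
Q=P[225:].reshape(-1,3); Q=Q[d[225:].ravel()>0]
for a in range(0,120,10):
    m=(Q[:,2]*1e3>=a)&(Q[:,2]*1e3<a+10)&(abs(Q[:,0])<.06)
    if m.sum(): q=Q[m]*1e3; print(a,m.sum(),"y",q[:,1].min().round(),q[:,1].max().round(),"x",q[:,0].min().round(),q[:,0].max().round())
E
```

```text
[ 0.46327108 -0.08143405  0.06524999]
0 203 y -20.0 22.0 x -12.0 10.0
10 507 y -21.0 23.0 x -11.0 11.0
20 618 y -21.0 23.0 x -12.0 11.0
30 817 y -25.0 23.0 x -12.0 12.0
40 1596 y -41.0 41.0 x -9.0 14.0
50 5235 y -46.0 47.0 x -13.0 14.0
60 4193 y -51.0 54.0 x -12.0 17.0
70 9049 y -58.0 60.0 x -11.0 18.0
80 12106 y -65.0 64.0 x -8.0 18.0
90 12193 y -62.0 63.0 x 1.0 21.0
100 1918 y -19.0 20.0 x 14.0 21.0
```

```bash
python3 - <<'E'
from h import *
s=env.sense()
im,d=env.capture("wrist"); P=cloud("wrist",d)-s['ee_pos']
Q=P[225:].reshape(-1,3); Q=Q[d[225:].ravel()>0]
for a in range(-4,60,2):
    m=(Q[:,2]*1e3>=a)&(Q[:,2]*1e3<a+2)&(abs(Q[:,0])<.06)
    if m.sum(): q=Q[m]*1e3; print(a,m.sum(),"y",q[:,1].min().round(),q[:,1].max().round(),"x",q[:,0].min().round(),q[:,0].max().round())
E
```

```text
-4 111 y -142.0 151.0 x -10.0 6.0
0 8 y -8.0 10.0 x 3.0 8.0
2 27 y -8.0 10.0 x -2.0 8.0
4 32 y -14.0 12.0 x -12.0 10.0
6 63 y -20.0 21.0 x -11.0 10.0
8 70 y -20.0 22.0 x 6.0 11.0
10 91 y -21.0 23.0 x -1.0 11.0
12 113 y -21.0 23.0 x -6.0 11.0
14 107 y -21.0 23.0 x -11.0 11.0
16 90 y -21.0 23.0 x -11.0 11.0
18 112 y -21.0 23.0 x 2.0 11.0
20 118 y -21.0 23.0 x -4.0 11.0
22 135 y -21.0 23.0 x -12.0 11.0
24 113 y -21.0 23.0 x -12.0 11.0
26 120 y -21.0 23.0 x -1.0 11.0
28 129 y -21.0 23.0 x -6.0 11.0
30 86 y -21.0 23.0 x -12.0 11.0
32 83 y -14.0 16.0 x -11.0 11.0
34 107 y -14.0 16.0 x -6.0 11.0
36 458 y -17.0 18.0 x -12.0 11.0
38 86 y -25.0 21.0 x -8.0 12.0
40 104 y -28.0 29.0 x -6.0 12.0
42 215 y -34.0 35.0 x -9.0 13.0
44 368 y -37.0 38.0 x -9.0 14.0
46 467 y -39.0 40.0 x -9.0 14.0
48 422 y -41.0 42.0 x -9.0 14.0
50 520 y -41.0 43.0 x -9.0 14.0
52 771 y -43.0 44.0 x -9.0 14.0
54 1578 y -44.0 45.0 x -12.0 13.0
56 1612 y -46.0 47.0 x -12.0 13.0
58 749 y -46.0 47.0 x -12.0 12.0
```

```bash
python3 -m crank '[0.5,0.1,-0.15,0,0,0.2,0.8, 0.4,0,0,0,0,0,0.8, 0.4,0.1,0,0,0,0,0.8, 0.4,0.1,0,0,0,0,0.8, 0.4,0.1,0,0,0,0,0.8, 0.4,0.15,0,0,0,0,0.8, 0.4,0.15,0,0,0,0,0.8]'
python3 - <<'E'
from h import *
im,d=env.capture("wrist"); cv2.imwrite("pics/w4.png",im[:,:,::-1])
E
```

```text
time: 4.03
ee_pos: [0.4935, -0.0741, 0.0637]
tcp_rot: [-3.141, -0.007, 0.003]
force: [-0.2, -0.4, 1.0]
opening: 0.0167
```

View pics/w4.png

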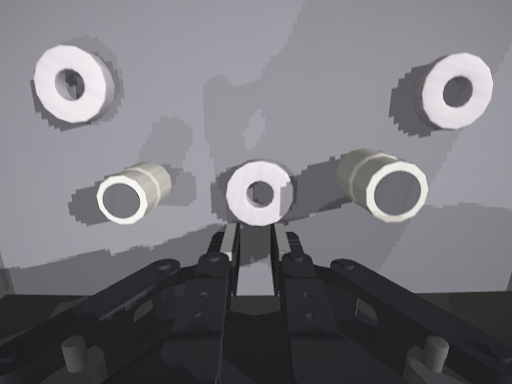

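```bash
python3 -m crank '[0.6,0,0,0,0,0,0.8, 0.6,0,0,0,0,0,0.8, 0.6,0,0,0,0,0,0.8, 0.6,0,0,0,0,0,0.8, 0.6,0,0,0,0,0,0.8, 0.6,0,0,0,0,0,0.8, 0.6,0,0,0,0,0,0.8, 0.6,0,0,0,0,0,0.8, 0.6,0,0,0,0,0,0.8, 0.6,-0.1,0,0,0,0,0.8, 0.6,-0.1,0,0,0,0,0.8, 0.6,-0.1,0,0,0,0,0.8, 0.4,-0.1,0,0,0,0,0.8]'
python3 - <<'E'
from h import *
im,d=env.capture("wrist"); cv2.imwrite("pics/w5.png",im[:,:,::-1])
f=lambda p,z:at_z("wrist",p,z)[0].round(4)
E
```

```text
time: 5.7
ee_pos: [0.5755, -0.078, 0.0636]
tcp_rot: [-3.14, -0.007, 0.002]
force: [-0.3, 0.9, 0.8]
opening: 0.0175
```

View pics/w5.png

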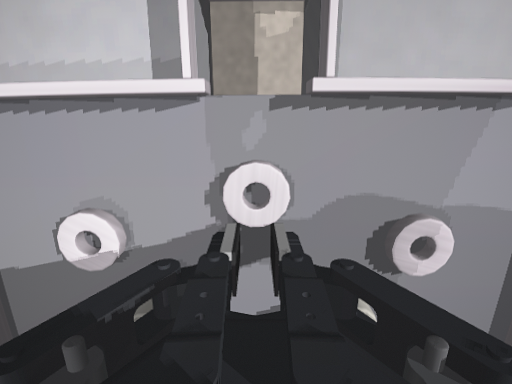

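```bash
python3 - <<'E'
from h import *
for n,p,z in [("washer",(256.5,193.5),.07),("gL",(206,88),.076),("gR",(313,86),.076)]: print(n,at_z("wrist",p,z)[0].round(4))
E
```

```text
washer [ 0.6037 -0.0781  0.07  ]
gL [ 0.6544 -0.0552  0.076 ]
gR [ 0.6555 -0.1031  0.076 ]
```

```bash
python3 -m crank '[0.6,-0.05,0,0,0,0,0.8, 0.6,-0.05,0,0,0,0,0.8, 0.6,0,0,0,0,0,0.8, 0.6,0,0,0,0,0,0.8, 0.6,0,0,0,0,0,0.8, 0.6,0,0,0,0,0,0.8, 0.6,0,0,0,0,0,0.8, 0.6,0,0,0,0,0,0.8, 0.5,0,0,0,0,0,0.8]'
python3 - <<'E'
from h import *
im,d=env.capture("wrist"); cv2.imwrite("pics/w6.png",im[:,:,::-1])
E
```

```text
time: 6.88
ee_pos: [0.6324, -0.0792, 0.0636]
tcp_rot: [-3.141, -0.007, 0.002]
force: [-0.7, -0.9, 1.1]
opening: 0.0167
```

View pics/w6.png

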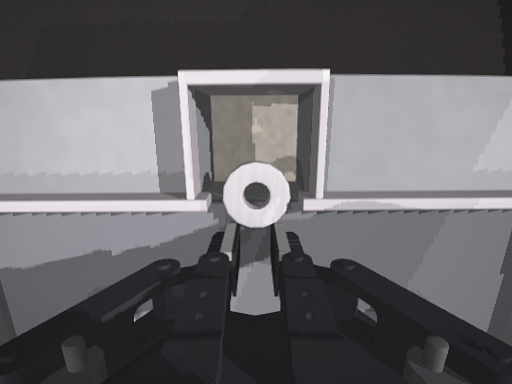

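```bash
python3 -m crank '[0.3,0,0,0,0,0,0.8, 0.2,0,0,0,0,0,0.8, 0,0,0,0,0,0,0.8]'
python3 - <<'E'
from h import *
im,d=env.capture("wrist"); cv2.imwrite("pics/w7.png",im[:,:,::-1])
E
```

```text
time: 7.3
ee_pos: [0.6391, -0.0792, 0.0635]
tcp_rot: [-3.141, -0.007, -0.001]
force: [0.1, 0.3, -1.6]
opening: 0.0171
```

View pics/w7.png

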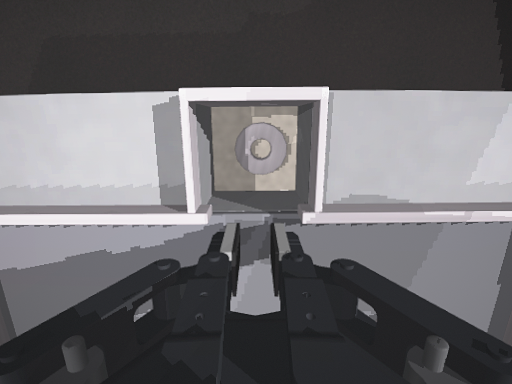

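The washer at pixel (261,148) now lies in the slot. Next is the right-hand washer.

```bash
python3 -m crank '[-2,0,3,0,0,5,0.8, -1,-1.5,3,0,0,10,0.8, -1,-2.3,0,0,0,10.5,0.8, -1,-2.3,0,0,0,10.5,0.8, -1,-2.3,0,0,0,10.5,0.8, -1,-2.3,0,0,0,10.5,0.8, -1,-2.3,0,0,0,10.5,0.8, 0,0,0,0,0,0,0.8]'
python3 - <<'E'
from h import *
im,d=env.capture("wrist"); cv2.imwrite("pics/w8.png",im[:,:,::-1])
s=env.sense();R=cv2.Rodrigues(s['tcp_rot'])[0];print(np.degrees(np.arctan2(R[1,0],R[0,0])),R[:,2],s['q'])
E
```

```text
time: 8.35
ee_pos: [0.5553, -0.2122, 0.1258]
tcp_rot: [2.583, 1.785, 0.0]
force: [0.7, 0.9, -0.4]
opening: 0.0169
69.29749873221296 [ 1.30322055e-03 -5.74502405e-04 -9.99998986e-01] [-3.63526548e-01  4.36757213e-01 -1.55246434e-01  9.77370348e-01
 -7.35685079e-05  1.56859648e+00]
```

View pics/w8.png

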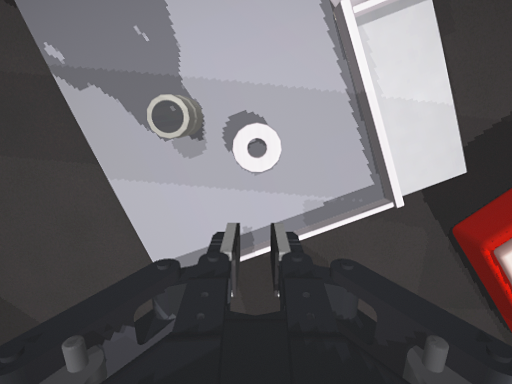

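```bash
python3 - <<'E'
from h import *
s=env.sense();e=s['ee_pos'];R=cv2.Rodrigues(s['tcp_rot'])[0]
w=at_z("wrist",(257,148),.07)[0];print(w, (w-e)@R)
E
python3 -m crank '[0,0,-3,0,0,-0.8,0.8, 0,0,-2,0,0,0,0.8, 0,0,-1.2,0,0,0,0.8, 0,0,0,0,0,0,0.8]'
python3 - <<'E'
from h import *
im,d=env.capture("wrist"); cv2.imwrite("pics/w9.png",im[:,:,::-1])
s=env.sense();R=cv2.Rodrigues(s['tcp_rot'])[0];print(np.degrees(np.arctan2(R[1,0],R[0,0])))
E
```

```text
[ 0.57236721 -0.16954394  0.07      ] [0.04508022 0.00072237 0.05581654]
time: 8.9
ee_pos: [0.5577, -0.2086, 0.0631]
tcp_rot: [2.598, 1.762, 0.006]
force: [-0.1, 0.5, -0.1]
opening: 0.0167
68.29626842531282
```

View pics/w9.png

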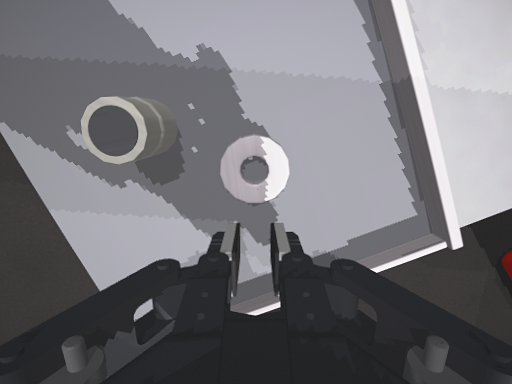

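```bash
python3 -m crank '[0.22,0.56,0,0,0,0,0.8, 0.2,0.5,0,0,0,0,0.8, 0.2,0.5,0,0,0,0,0.8, 0.22,0.56,0,0,0,0,0.8, 0.22,0.56,0,0,0,0,0.8, 0.22,0.56,0,0,0,0,0.8, 0.22,0.56,0,0,0,0,0.8, 0.22,0.56,0,0,0,0,0.8, 0.22,0.56,0,0,0,0,0.8, 0.22,0.56,0,0,0,0,0.8, 0.22,0.56,0,0,0,0,0.8, 0.22,0.56,0,0,0,0,0.8]'
python3 - <<'E'
from h import *
im,d=env.capture("wrist"); cv2.imwrite("pics/w10.png",im[:,:,::-1])
E
```

```text
time: 10.45
ee_pos: [0.5878, -0.1386, 0.0662]
tcp_rot: [2.595, 1.759, 0.011]
force: [-0.8, -0.4, 0.1]
opening: 0.0167
```

View pics/w10.png

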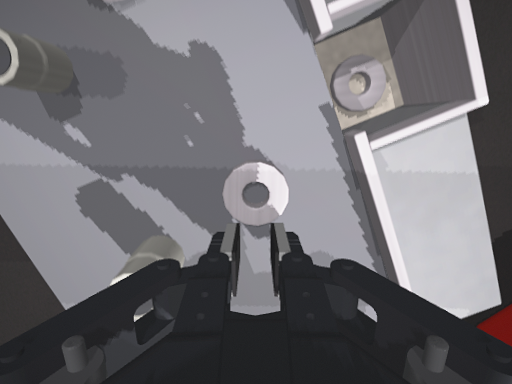

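```bash
python3 -m crank '[0.15,0.56,-0.15,0,0,0,0.8, 0.15,0.56,-0.1,0,0,0,0.8, 0.15,0.56,0,0,0,0,0.8, 0.15,0.56,0,0,0,0,0.8, 0.15,0.56,0,0,0,0,0.8, 0.13,0.5,0,0,0,0,0.8, 0,0,0,0,0,0,0.8]'
python3 - <<'E'
from h import *
im,d=env.capture("wrist"); cv2.imwrite("pics/w11.png",im[:,:,::-1])
print(at_z("wrist",(256,193),.07))
E
```

```text
time: 11.38
ee_pos: [0.598, -0.1027, 0.064]
tcp_rot: [2.594, 1.76, 0.012]
force: [0.8, 0.1, 0.3]
opening: 0.0173
[[ 0.608298  -0.0761293  0.07     ]]
```

View pics/w11.png

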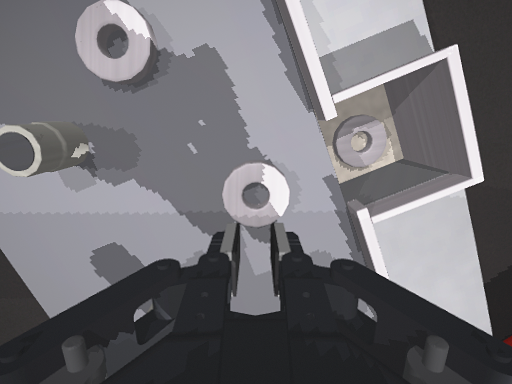

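```bash
python3 -m crank '[-0.7,-1.8,0,0,0,0,0.8, 0,0,3,0,0,-5,0.8, 0,0,2,0,0,-10.5,0.8, -0.3,0.8,0,0,0,-10.5,0.8, -0.4,1,0,0,0,-10.5,0.8, -0.4,1,0,0,0,-10.5,0.8, -0.5,1,0,0,0,-10.5,0.8, -0.5,0.6,0,0,0,-8,0.8, 0,0,0,0,0,0,0.8]'
python3 - <<'E'
from h import *
im,d=env.capture("wrist"); cv2.imwrite("pics/w12.png",im[:,:,::-1])
s=env.sense();R=cv2.Rodrigues(s['tcp_rot'])[0];print(np.degrees(np.arctan2(R[1,0],R[0,0])),R[:,2])
E
```

```text
time: 12.55
ee_pos: [0.5631, -0.087, 0.1142]
tcp_rot: [3.133, 0.027, -0.001]
force: [0.5, -1.1, -0.9]
opening: 0.017
1.0137319830787452 [-2.69582639e-05 -8.65236082e-03 -9.99962567e-01]
```

View pics/w12.png

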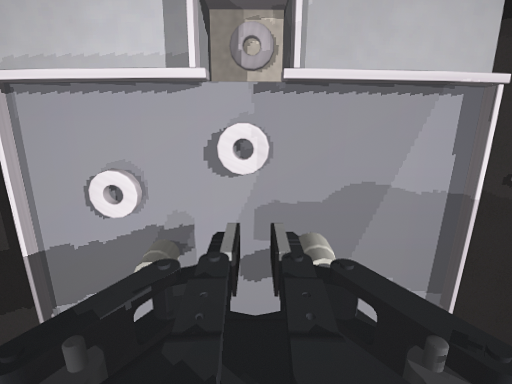

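```bash
python3 - <<'E'
from h import *
print(at_z("wrist",(243,148),.07))
E
python3 -m crank '[-0.1,0.9,-1,0,0,-0.3,0.8, 0,0.1,-2.5,0,0,0,0.8, 0,0,-1.3,0,0,0,0.8, 0,0,0,0,0,0,0.8]'
```

```text
[[ 0.60851043 -0.07803878  0.07      ]]
time: 13.1
ee_pos: [0.5623, -0.0776, 0.0637]
tcp_rot: [3.133, 0.023, -0.0]
force: [-0.6, 0.5, 0.9]
opening: 0.0169
```

```bash
python3 -m crank '[0.6,-0.05,0,0,0,0,0.8, 0.6,0,0,0,0,0,0.8, 0.5,0,0,0,0,0,0.8, 0.5,0,0,0,0,0,0.8, 0.6,0,0,0,0,0,0.8, 0.6,0,0,0,0,0,0.8, 0.6,0,0,0,0,0,0.8, 0.6,0,0,0,0,0,0.8]'
python3 - <<'E'
from h import *
im,d=env.capture("wrist"); cv2.imwrite("pics/w13.png",im[:,:,::-1])
print(at_z("wrist",(256,193),.07))
E
```

```text
time: 14.1
ee_pos: [0.6131, -0.0784, 0.0656]
tcp_rot: [3.133, 0.024, 0.005]
force: [0.5, 0.4, -0.9]
opening: 0.017
[[ 0.64137169 -0.07782773  0.07      ]]
```

View pics/w13.png

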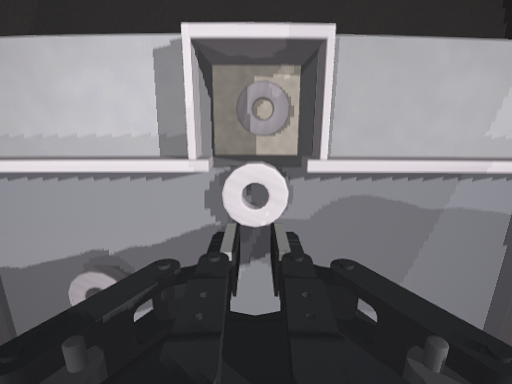

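```bash
python3 -m crank '[0.5,-0.05,-0.1,0,0,0,0.8, 0.5,-0.05,-0.1,0,0,0,0.8, 0.5,0,0,0,0,0,0.8, 0.5,0,0,0,0,0,0.8, 0.4,0,0,0,0,0,0.8, 0,0,0,0,0,0,0.8]'
python3 - <<'E'
from h import *
im,d=env.capture("wrist"); cv2.imwrite("pics/w14.png",im[:,:,::-1])
E
```

```text
time: 14.9
ee_pos: [0.6403, -0.0795, 0.0636]
tcp_rot: [3.133, 0.024, 0.008]
force: [-0.3, 0.9, -0.1]
opening: 0.0169
```

View pics/w14.png

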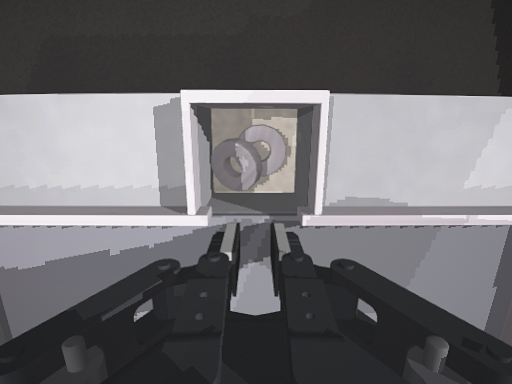

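```bash
python3 -m crank '[-2,0,3,0,0,5,0.8, -1,0.5,3,0,0,10.5,0.8, -0.5,1,0,0,0,10.5,0.8, -0.5,1,0,0,0,10.5,0.8, -0.5,1,0,0,0,10.5,0.8, -0.5,1,0,0,0,10.5,0.8, -0.5,1,0,0,0,10.5,0.8, -0.5,1,0,0,0,10.5,0.8, -0.5,1,0,0,0,10.5,0.8, -0.5,1,0,0,0,10.5,0.8, -0.5,1,0,0,0,10.5,0.8, -0.5,1,0,0,0,10.5,0.8, -0.5,1,0,0,0,10.5,0.8, 0,1,0,0,0,10.5,0.8, 0,1,0,0,0,10.5,0.8, 0,0.5,0,0,0,10.5,0.8, 0,0,0,0,0,10.5,0.8, 0,0,0,0,0,10.5,0.8, 0,0,0,0,0,10.5,0.8, 0,0,0,0,0,10.5,0.8]'
python3 -c "
from h import *
s=env.sense();R=cv2.Rodrigues(s['tcp_rot'])[0];print(np.degrees(np.arctan2(R[1,0],R[0,0])),R[:,2],s['q'])"
```

```text
time: 17.45
ee_pos: [0.5475, 0.0647, 0.1267]
tcp_rot: [0.818, -3.026, -0.015]
force: [0.8, 0.3, 0.8]
opening: 0.0174
-149.74715848489168 [-0.00879908  0.00727731 -0.99993481] [ 0.11282945  0.37406272 -0.25544877  0.94920896  0.00822182 -0.41519373]
```

```bash
python3 -m crank '[0.1,-0.1,0,0,0,9.8,0.8, 0.1,-0.1,0,0,0,9.8,0.8, 0.1,-0.1,0,0,0,9.8,0.8, 0.1,-0.2,0,0,0,9.8,0.8, 0.1,-0.2,0,0,0,9.8,0.8, 0.1,-0.2,0,0,0,9.8,0.8, 0.1,-0.1,0,0,0,9.8,0.8, 0.1,-0.1,0,0,0,9.8,0.8, 0,0,0,0,0,0,0.8]'
python3 - <<'E'
from h import *
im,d=env.capture("wrist"); cv2.imwrite("pics/w15.png",im[:,:,::-1])
s=env.sense();R=cv2.Rodrigues(s['tcp_rot'])[0];print(np.degrees(np.arctan2(R[1,0],R[0,0])),R[:,2],s['q'])
E
```

```text
time: 18.58
ee_pos: [0.5538, 0.0531, 0.1274]
tcp_rot: [2.583, -1.768, -0.004]
force: [1.2, 0.0, 0.3]
opening: 0.017
-68.80961609468095 [-0.00896965 -0.00785086 -0.99992895] [ 0.09961716  0.38256493 -0.24004437  0.95789338 -0.00691994 -1.84096471]
```

View pics/w15.png

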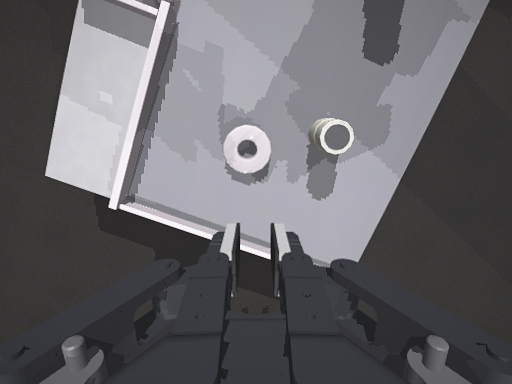

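```bash
python3 - <<'E'
from h import *
s=env.sense();e=s['ee_pos'];R=cv2.Rodrigues(s['tcp_rot'])[0]
w=at_z("wrist",(246.5,148.5),.07)[0];print(w,(w-e)@R, proj("wrist",e+[0,0,-.06]))
E
```

```text
[0.57416505 0.01457861 0.07      ] [ 0.04309577 -0.00580911  0.05744798] [[253.66135313 204.30445243]]
```

```bash
python3 -m crank '[0.5,0.2,-2,0.3,-0.4,0,0.8, 0,0,-2.5,0,0,0,0.8, 0,0,-1.6,0,0,0,0.8, 0,0,0,0,0,0,0.8]'
python3 - <<'E'
from h import *
im,d=env.capture("wrist"); cv2.imwrite("pics/w16.png",im[:,:,::-1])
s=env.sense();e=s['ee_pos'];R=cv2.Rodrigues(s['tcp_rot'])[0]
print(e,np.degrees(np.arctan2(R[1,0],R[0,0])),R[:,2])
E
```

```text
time: 19.12
ee_pos: [0.559, 0.0553, 0.0657]
tcp_rot: [2.581, -1.788, 0.002]
force: [-0.4, -0.5, 0.1]
opening: 0.017
[0.55968647 0.05541835 0.06644132] -69.39360301262899 [ 0.0014276  -0.00193772 -0.9999971 ]
```

View pics/w16.png

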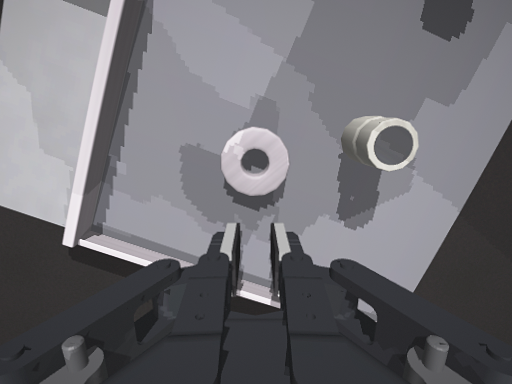

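```bash
python3 -m crank '[0.2,-0.55,-0.15,0,0,0,0.8, 0.18,-0.5,-0.1,0,0,0,0.8, 0.18,-0.5,0,0,0,0,0.8, 0.2,-0.56,0,0,0,0,0.8, 0.2,-0.56,0,0,0,0,0.8, 0.2,-0.56,0,0,0,0,0.8, 0.2,-0.56,0,0,0,0,0.8, 0.2,-0.56,0,0,0,0,0.8, 0.2,-0.56,0,0,0,0,0.8, 0.2,-0.56,0,0,0,0,0.8, 0.2,-0.56,0,0,0,0,0.8, 0.2,-0.56,0,0,0,0,0.8, 0.2,-0.56,0,0,0,0,0.8]'
python3 - <<'E'
from h import *
im,d=env.capture("wrist"); cv2.imwrite("pics/w17.png",im[:,:,::-1])
print(at_z("wrist",(256,193),.07))
E
```

```text
time: 20.8
ee_pos: [0.5888, -0.0209, 0.0663]
tcp_rot: [-2.579, 1.79, -0.008]
force: [-0.3, 0.1, -0.1]
opening: 0.0172
[[ 0.59771129 -0.04692781  0.07      ]]
```

View pics/w17.png

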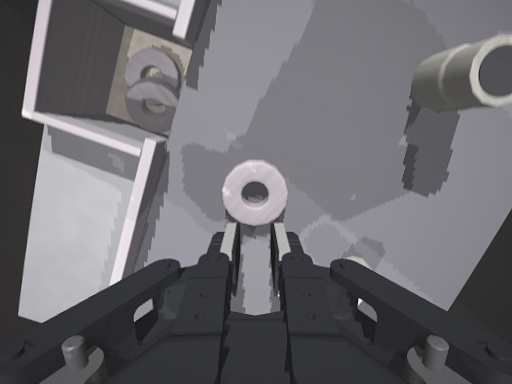

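```bash
python3 -m crank '[0.15,-0.55,-0.15,0,0,0,0.8, 0.15,-0.55,-0.1,0,0,0,0.8, 0.15,-0.55,0,0,0,0,0.8, 0.15,-0.55,0,0,0,0,0.8, 0.15,-0.55,0,0,0,0,0.8, 0.1,-0.4,0,0,0,0,0.8, 0,0,0,0,0,0,0.8]'
python3 - <<'E'
from h import *
im,d=env.capture("wrist"); cv2.imwrite("pics/w18.png",im[:,:,::-1])
print(at_z("wrist",(256,193),.07))
E
```

```text
time: 21.72
ee_pos: [0.5986, -0.0554, 0.0639]
tcp_rot: [-2.578, 1.79, -0.01]
force: [0.7, 0.5, 0.9]
opening: 0.017
[[ 0.60724002 -0.08108949  0.07      ]]
```

View pics/w18.png

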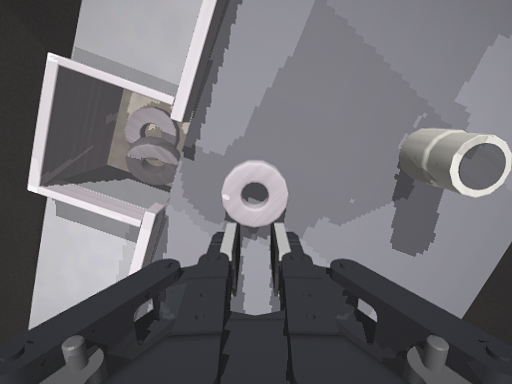

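```bash
python3 -m crank '[-0.7,1.8,0,0,0,0,0.8, 0,0,3,0,0,-5,0.8, 0,0,3,0,0,-10.5,0.8, -0.2,-0.3,0,0,0,-10.5,0.8, -0.2,-0.3,0,0,0,-10.5,0.8, -0.2,-0.3,0,0,0,-10.5,0.8, -0.2,-0.3,0,0,0,-10.5,0.8, -0.2,-0.3,0,0,0,-10.5,0.8, -0.2,-0.3,0,0,0,-10.5,0.8, -0.2,-0.3,0,0,0,-10.5,0.8, -0.2,-0.3,0,0,0,-10.5,0.8, -0.2,-0.3,0,0,0,-10.5,0.8, -0.2,-0.3,0,0,0,-10.5,0.8, -0.2,-0.3,0,0,0,-10.5,0.8, -0.2,-0.3,0,0,0,-10.5,0.8, -0.2,-0.3,0,0,0,-10.5,0.8, -0.2,-0.3,0,0,0,-10.5,0.8, 0,0,0,0,0,-10.5,0.8, 0,0,0,0,0,-10.5,0.8, 0,0,0,0,0,-10.5,0.8]'
python3 -c "
from h import *
s=env.sense();R=cv2.Rodrigues(s['tcp_rot'])[0];print(np.degrees(np.arctan2(R[1,0],R[0,0])),R[:,2],s['q'])"
```

```text
time: 24.28
ee_pos: [0.5461, -0.0533, 0.1227]
tcp_rot: [-2.18, -2.253, -0.009]
force: [0.1, 0.1, -0.7]
opening: 0.0169
91.89026525973543 [-0.00125452  0.00884485 -0.9999601 ] [-0.10242577  0.36923687 -0.27470704  0.9290048   0.00867033  1.4353656 ]
```

```bash
python3 -m crank '[0.2,-0.3,0,0,0,-10,0.8, 0.2,-0.3,0,0,0,-10,0.8, 0.2,-0.3,0,0,0,-10,0.8, 0.2,-0.3,0,0,0,-10,0.8, 0.2,-0.3,0,0,0,-10,0.8, 0.2,-0.3,0,0,0,-10,0.8, 0.2,-0.3,0,0,0,-10,0.8, 0.2,-0.3,0,0,0,-10,0.8, 0,-0.3,0,0,0,-10,0.8, 0,0,0,0,0,0,0.8]'
python3 - <<'E'
from h import *
im,d=env.capture("wrist"); cv2.imwrite("pics/w19.png",im[:,:,::-1])
s=env.sense();R=cv2.Rodrigues(s['tcp_rot'])[0];print(np.degrees(np.arctan2(R[1,0],R[0,0])),R[:,2],s['q'])
E
```

```text
time: 25.52
ee_pos: [0.5545, -0.0672, 0.1212]
tcp_rot: [-3.134, 0.011, -0.008]
force: [-0.1, -0.5, 0.4]
opening: 0.0175
-0.3629774188083679 [ 0.00537653  0.0081172  -0.9999526 ] [-0.12542586  0.38151928 -0.25943834  0.92551968  0.00872613  3.02249909]
```

View pics/w19.png

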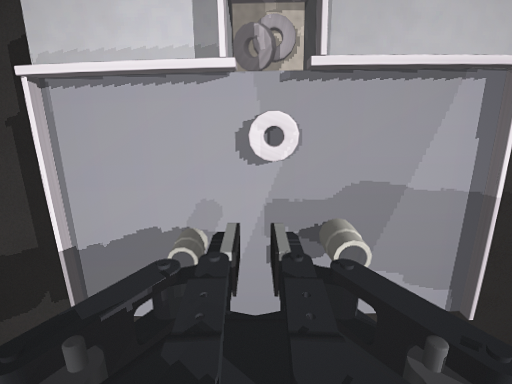

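```bash
python3 - <<'E'
from h import *
print(at_z("wrist",(274,136),.07))
E
python3 -m crank '[0.5,-0.8,-0.5,0,0,1,0.8, 0.3,-0.4,-0.5,0,0,0,0.8, 0,0,-2.5,0,0,0,0.8, 0,0,-2.2,0,0,0,0.8, 0,0,0,0,0,0,0.8]'
```

```text
[[ 0.60749896 -0.07956659  0.07      ]]
time: 26.2
ee_pos: [0.5637, -0.0799, 0.0617]
tcp_rot: [-3.133, -0.029, -0.009]
force: [-0.3, 0.1, -0.1]
opening: 0.017
```

```bash
python3 -m crank '[0.6,0,0.1,0,0,0,0.8, 0.6,0,0,0,0,0,0.8, 0.5,0,0,0,0,0,0.8, 0.5,0,0,0,0,0,0.8, 0.6,0,0,0,0,0,0.8, 0.6,0,0,0,0,0,0.8, 0.6,0,0,0,0,0,0.8, 0.6,0,0,0,0,0,0.8]'
python3 - <<'E'
from h import *
im,d=env.capture("wrist"); cv2.imwrite("pics/w20.png",im[:,:,::-1])
print(at_z("wrist",(256,193),.07))
E
```

```text
time: 27.2
ee_pos: [0.6149, -0.0804, 0.0654]
tcp_rot: [-3.134, -0.03, -0.016]
force: [-0.5, -0.4, -0.2]
opening: 0.017
[[ 0.64307859 -0.07978857  0.07      ]]
```

View pics/w20.png

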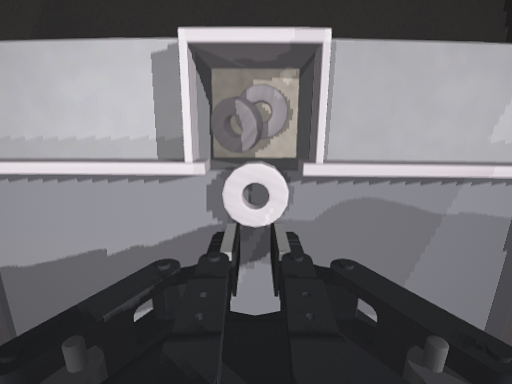

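```bash
python3 -m crank '[0.5,0.03,-0.1,0,0,0,0.8, 0.5,0.03,-0.1,0,0,0,0.8, 0.5,0,0,0,0,0,0.8, 0.5,0,0,0,0,0,0.8, 0.3,0,0,0,0,0,0.8, 0,0,0,0,0,0,0.8]'
python3 - <<'E'
from h import *
im,d=env.capture("wrist"); cv2.imwrite("pics/w21.png",im[:,:,::-1])
E
```

```text
time: 28.0
ee_pos: [0.6409, -0.0798, 0.0633]
tcp_rot: [-3.134, -0.03, -0.018]
force: [0.7, 0.4, 0.7]
opening: 0.0171
```

View pics/w21.png

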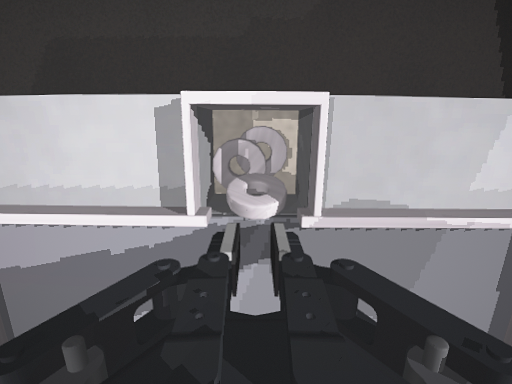

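```bash
python3 -m crank '[-2,0,0,0,0,0,0.8, -1,0,4,0,0,0,0.8, -2,0,5,0,0,0,0.8, -2,0,4,0,0,0,0.8, 0,0,0,0,0,0,0.8, 0,0,0,0,0,0,0.8]'
python3 - <<'E'
from h import *
im,d=env.capture("wrist"); cv2.imwrite("pics/w22.png",cv2.resize(im[:240,100:420],None,fx=2.4,fy=2.4,interpolation=cv2.INTER_CUBIC)[:,:,::-1]); np.savez("w22.npz",im=im,d=d)
P=cloud("wrist",d); m=(P[:,:,0]>.655)&(P[:,:,0]<.708)&(abs(P[:,:,1]+.079)<.027)&(d>0)
z=P[:,:,2][m]; print(np.histogram(z*1e3,bins=range(0,85,5)))
im,d=env.capture("side"); cv2.imwrite("pics/side2.png",cv2.resize(im[140:290,200:360],None,fx=5,fy=4,interpolation=cv2.INTER_CUBIC)[:,:,::-1])
E
```

```text
time: 28.8
ee_pos: [0.5665, -0.0795, 0.1953]
tcp_rot: [-3.134, -0.03, -0.014]
force: [-0.3, -0.6, -1.0]
opening: 0.0173
(array([  0, 533, 328, 311, 146, 374, 137,  18,  83,  39,  56, 102, 179,
        34,   4,  22]), array([ 0,  5, 10, 15, 20, 25, 30, 35, 40, 45, 50, 55, 60, 65, 70, 75, 80]))
```

View pics/w22.png

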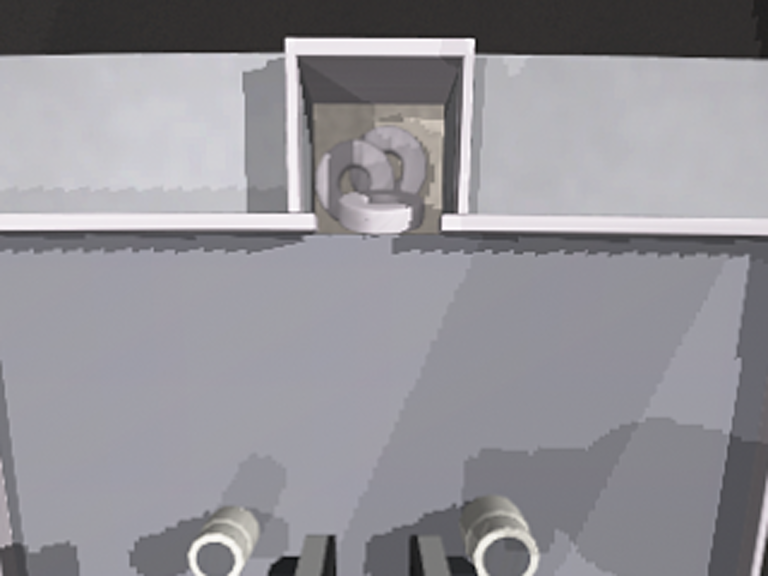

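View pics/side2.png

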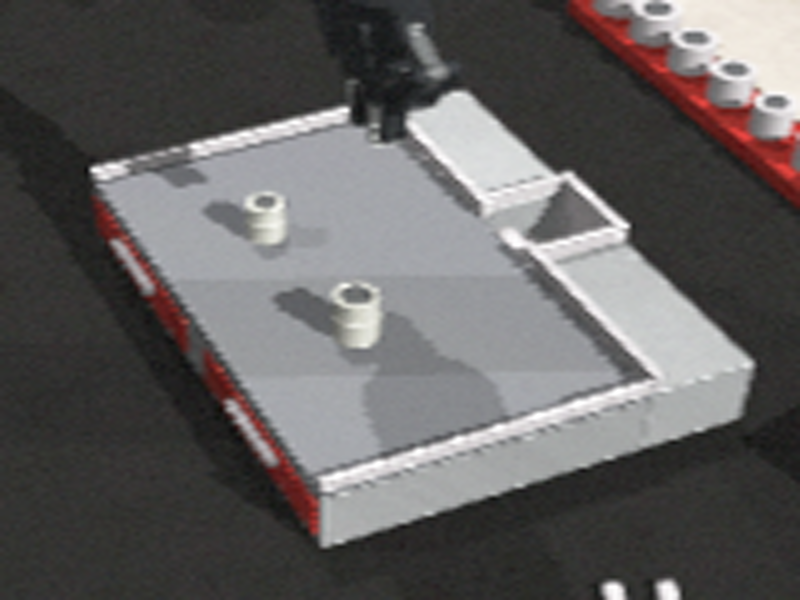

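```bash
python3 - <<'E'
from h import *
z=np.load("w22.npz");d=z['d'];P=cloud("wrist",d)
for yz in (185,195,200,205,210,215,220,225,230,234):
    r=int((yz+.5)/2.4); print(yz,[tuple((P[r,int(100+x/2.4)]*1e3).round().astype(int)) for x in (330,345,360,377,395,410,425)])
E
```

```text
185 [(np.int64(674), np.int64(-57), np.int64(30)), (np.int64(677), np.int64(-62), np.int64(9)), (np.int64(675), np.int64(-70), np.int64(19)), (np.int64(674), np.int64(-78), np.int64(31)), (np.int64(674), np.int64(-85), np.int64(28)), (np.int64(676), np.int64(-92), np.int64(19)), (np.int64(677), np.int64(-100), np.int64(8))]
195 [(np.int64(670), np.int64(-56), np.int64(28)), (np.int64(668), np.int64(-64), np.int64(46)), (np.int64(668), np.int64(-71), np.int64(44)), (np.int64(669), np.int64(-78), np.int64(42)), (np.int64(669), np.int64(-85), np.int64(43)), (np.int64(668), np.int64(-91), np.int64(45)), (np.int64(673), np.int64(-100), np.int64(9))]
200 [(np.int64(668), np.int64(-56), np.int64(28)), (np.int64(665), np.int64(-64), np.int64(52)), (np.int64(665), np.int64(-71), np.int64(51)), (np.int64(667), np.int64(-78), np.int64(41)), (np.int64(666), np.int64(-85), np.int64(45)), (np.int64(666), np.int64(-91), np.int64(51)), (np.int64(671), np.int64(-100), np.int64(9))]
205 [(np.int64(666), np.int64(-57), np.int64(29)), (np.int64(663), np.int64(-64), np.int64(57)), (np.int64(663), np.int6
[... 1467 characters left out ...]
, (np.int64(660), np.int64(-101), np.int64(10))]
230 [(np.int64(656), np.int64(-55), np.int64(8)), (np.int64(656), np.int64(-62), np.int64(8)), (np.int64(652), np.int64(-71), np.int64(61)), (np.int64(653), np.int64(-78), np.int64(61)), (np.int64(653), np.int64(-85), np.int64(62)), (np.int64(657), np.int64(-93), np.int64(10)), (np.int64(657), np.int64(-101), np.int64(9))]
234 [(np.int64(652), np.int64(-59), np.int64(58)), (np.int64(652), np.int64(-64), np.int64(58)), (np.int64(655), np.int64(-70), np.int64(10)), (np.int64(652), np.int64(-78), np.int64(61)), (np.int64(652), np.int64(-85), np.int64(58)), (np.int64(656), np.int64(-93), np.int64(10)), (np.int64(656), np.int64(-101), np.int64(8))]
```

Washer 3 has gone through the gate, but it is standing on edge against the deck face with its rim about 5 mm above deck level. I'll shut the fingers with nothing between them and gently tip it over so it lies down in the slot.

```bash
python3 -m crank '[2,0,-3,0,0,0,1, 2,0,-4,0,0,0,1, 1.5,0,-3,0,0,0,1, 0,0,-2,0,0,0,1, 0,0,-0.8,0,0,0,1, 0,0,0,0,0,0,1]' 20
python3 - <<'E'
from h import *
im,d=env.capture("wrist"); cv2.imwrite("pics/w23.png",im[:,:,::-1])
s=env.sense();P=cloud("wrist",d)-s['ee_pos'];print(s['ee_pos'])
for r in range(222,236,2): print(r,(P[r,248:268:4]*1e3).round().astype(int).tolist())
E
```

```text
time: 29.65
ee_pos: [0.6216, -0.079, 0.0601]
tcp_rot: [-3.133, -0.03, -0.001]
force: [1.3, -0.2, 2.4]
opening: 0.0
[ 0.62164601 -0.0789929   0.06006857]
222 [[9, 5, 0], [9, 3, 0], [9, 0, -1], [9, -2, 0], [9, -4, -1]]
224 [[10, 5, 5], [10, 2, 5], [10, 0, 6], [10, -2, 5], [10, -4, 5]]
226 [[10, 4, 8], [11, 2, 9], [10, 0, 8], [11, -2, 9], [10, -4, 8]]
228 [[10, 4, 11], [10, 2, 12], [11, 0, 12], [10, -2, 11], [11, -4, 11]]
230 [[11, 4, 15], [10, 2, 13], [11, 0, 14], [11, -2, 14], [10, -4, 13]]
232 [[10, 4, 16], [10, 2, 16], [10, 0, 16], [11, -2, 17], [10, -4, 16]]
234 [[10, 4, 18], [10, 2, 18], [10, 0, 19], [10, -2, 18], [10, -4, 19]]
```

View pics/w23.png

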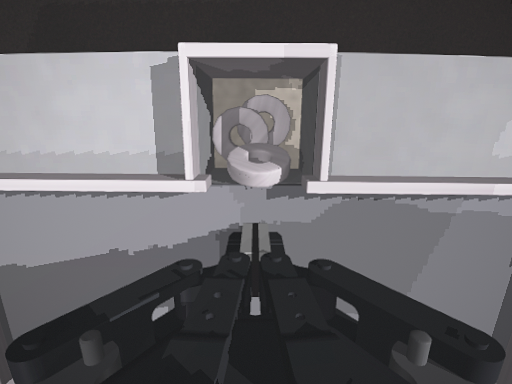

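```bash
python3 -m crank '[0.2,0,0.2,0,0,0,1, 0.6,0,0,0,0,0,1, 0.6,0,0,0,0,0,1, 0.5,0,0,0,0,0,1, 0.4,0,0,0,0,0,1, 0,0,0,0,0,0,1]' 20
python3 - <<'E'
from h import *
im,d=env.capture("wrist"); cv2.imwrite("pics/w24.png",im[:,:,::-1])
E
```

```text
time: 30.45
ee_pos: [0.6461, -0.0788, 0.0602]
tcp_rot: [-3.132, -0.031, 0.002]
force: [-0.1, -0.0, 1.3]
opening: -0.0005
```

View pics/w24.png

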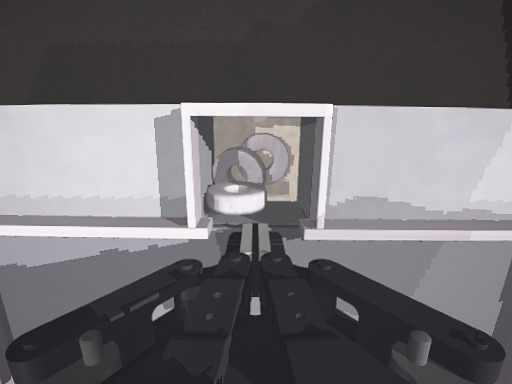

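```bash
python3 -m crank '[0.1,0.4,0.15,0,0,0,1, 0.4,0,0,0,0,0,1, 0.4,0,0,0,0,0,1, 0,0,0,0,0,0,1]' 20
python3 - <<'E'
from h import *
im,d=env.capture("wrist"); cv2.imwrite("pics/w25.png",im[:,:,::-1])
P=cloud("wrist",d)
m=(P[:,:,0]>.657)&(P[:,:,0]<.71)&(P[:,:,1]<-.05)&(P[:,:,1]>-.108)&(P[:,:,2]>.04)&(P[:,:,2]<.075);v,u=np.where(m);m2=v<225
print(m2.sum(), P[v[m2],u[m2]].min(0),P[v[m2],u[m2]].max(0))
E
```

```text
time: 31.0
ee_pos: [0.6556, -0.0743, 0.0632]
tcp_rot: [-3.132, -0.031, 0.001]
force: [-0.9, 0.5, 1.1]
opening: 0.0001
2532 [ 0.65745276 -0.1079986   0.04000377] [ 0.7099784  -0.05004623  0.07499571]
```

View pics/w25.png

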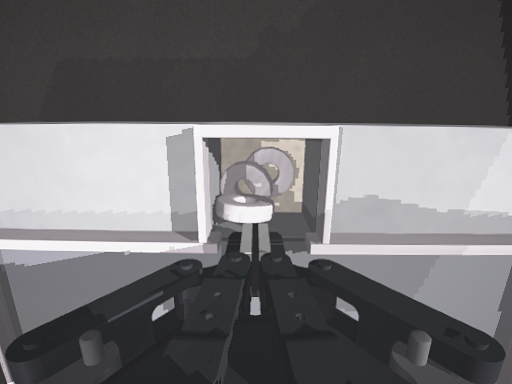

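```bash
python3 -m crank '[0.3,0.1,-0.15,0,0,0,1, 0.4,0,0,0,0,0,1, 0.4,0,0,0,0,0,1, 0,0,0,0,0,0,1]' 20
python3 - <<'E'
from h import *
im,d=env.capture("wrist"); cv2.imwrite("pics/w26.png",im[:,:,::-1])
P=cloud("wrist",d)
for r in range(196,224,3): print(r,(P[r,225:275:8]*1e3).round().astype(int).tolist())
E
```

```text
time: 31.55
ee_pos: [0.6666, -0.0735, 0.0605]
tcp_rot: [-3.132, -0.03, 0.003]
force: [-1.0, 0.6, -0.3]
opening: 0.0001
196 [[686, -54, 47], [686, -59, 47], [681, -63, 29], [679, -68, 20], [686, -73, 45], [687, -78, 46], [687, -83, 46]]
199 [[684, -54, 45], [684, -59, 45], [673, -62, 11], [677, -68, 20], [684, -74, 44], [684, -78, 45], [684, -83, 45]]
202 [[682, -54, 46], [682, -59, 44], [679, -63, 35], [679, -68, 36], [682, -74, 43], [682, -78, 44], [682, -83, 44]]
205 [[680, -54, 44], [680, -59, 44], [678, -64, 38], [678, -69, 39], [680, -74, 44], [680, -78, 43], [676, -84, 31]]
208 [[677, -54, 43], [677, -59, 43], [677, -64, 42], [677, -69, 41], [678, -74, 43], [678, -79, 43], [674, -84, 30]]
211 [[675, -54, 43], [675, -59, 41], [675, -64, 42], [675, -69, 41], [675, -74, 42], [675, -79, 41], [668, -85, 20]]
214 [[672, -54, 40], [673, -59, 42], [673, -64, 40], [673, -69, 41], [673, -74, 40], [673, -79, 40], [662, -86, 10]]
217 [[666, -52, 28], [670, -59, 40], [671, -64, 40], [670, -69, 39], [671, -74, 40], [667, -79, 29], [660, -86, 9]]
220 [[656, -50, 10], [664, -58, 29], [669, -64, 40], [668, -69, 39], [665, -74, 30], [665, -79, 30], [657, -86, 9]]
223 [[654, -50, 10], [662, -58, 28], [662, -63, 30], [676, -69, 64], [677, -74, 65], [677, -78, 64], [655, -86, 11]]
```

View pics/w26.png

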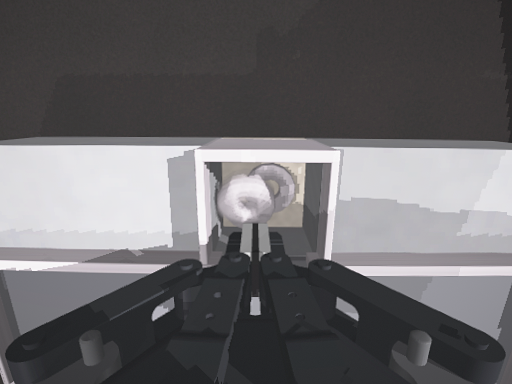

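It has toppled, and its top is now at about 47 mm, below the deck. I'll back out and run the final checks.

```bash
python3 -m crank '[0,0,2,0,0,0,1, 0,0,4,0,0,0,1, -3,0,4,0,0,0,1, -5,0,4,0,0,0,1, -3,-0.5,0,0,0,0,1, 0,0,0,0,0,0,1, 0,0,0,0,0,0,1]' 20
python3 - <<'E'
from h import *
im,d=env.capture("wrist"); cv2.imwrite("pics/w27.png",cv2.resize(im[:300],None,fx=1.5,fy=1.5,interpolation=cv2.INTER_CUBIC)[:,:,::-1])
P=cloud("wrist",d); m=(P[:,:,0]>.66)&(P[:,:,0]<.70)&(abs(P[:,:,1]+.079)<.025)&(d>0); print(np.percentile(P[:,:,2][m]*1e3,[50,90,98,100]))
E
```

```text
time: 32.48
ee_pos: [0.553, -0.0786, 0.2018]
tcp_rot: [-3.133, -0.03, 0.007]
force: [0.9, 0.0, 0.4]
opening: -0.0
[25.1232413  43.61291684 46.19183519 48.23003723]
```

View pics/w27.png

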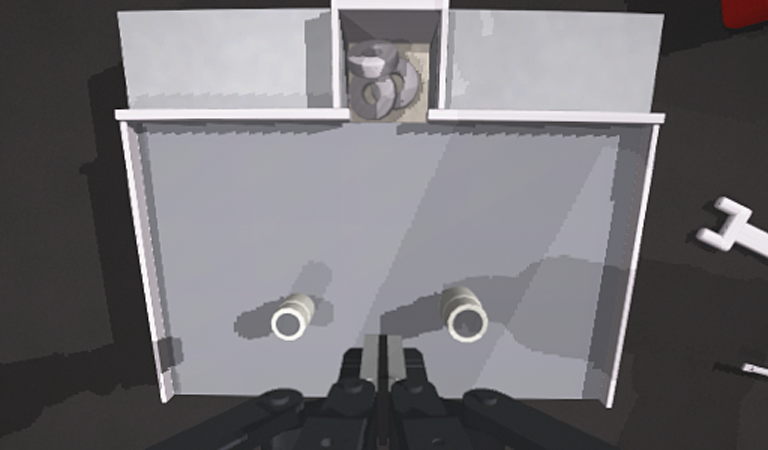

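```bash
python3 - <<'E'
from h import *
f=lambda x,y:((x+.5)/1.5-.5,(y+.5)/1.5-.5)
print("s2",at_z("wrist",f(288.5,323),.094),"s1",at_z("wrist",f(467.5,322),.1))
im,d=env.capture("side"); cv2.imwrite("pics/side3.png",im[:,:,::-1])
print(env.sense()['time']); env.close_job()
E
```

```text
s2 [[ 0.52434427 -0.0162797   0.094     ]] s1 [[ 0.52991504 -0.13072027  0.1       ]]
32.575
the job is handed in; nothing more can be done
```

View pics/side3.png

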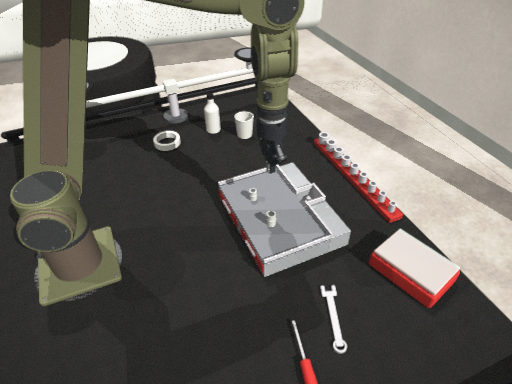

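All three washers are in the collecting slot, and I handed the job in at 32.6 s with the robot clear of everything. I pushed them one at a time along the deck with the fingertips; none was pinched, lifted or carried.

- **Third washer:** it went through the gate but came to rest on edge, leaning on the deck face with its rim about 5 mm above deck level. I shut the empty fingers and tipped it down into the slot. While I lined up for that, the shut fingertips briefly rested on the deck at about 2.4 N.
- **Slot:** the last wrist picture shows all three washers inside, with the highest point at about 48 mm, below the 60 mm deck. They overlap and do not all lie flat.
- **Sockets:** both are still standing. They measure within about 3 mm of their first positions. The cameras disagreed with each other by up to 5 mm, so I don't read that as movement.
- **Everything else:** the cup, spray bottle, tape core, wrench and screwdriver look untouched in the last side picture. I judged these by eye and did not measure them.

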